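# Put the leather dies away on their outlines

## Robot

A 6-joint arm with a two-finger parallel gripper is mounted at the origin on the work surface. World frame = base frame: x ahead of the robot, y to its left, z up, the work surface at z = 0. Lengths are in mm, angles in rad, forces in N, time in s.
With the tool pointing down it reaches from about 275 to 775 mm from the base axis. Payload 14.6 kg.
Tool frame: the origin (TCP) lies midway between the tips of the shut fingers; the grasp point (between the pads) lies 19 mm behind it; z points along the fingers, y is the line along which they close (so a half turn about z gives the same grasp; the last joint's range is limited). The gripper opens to 85 mm and grips with 20 to 120 N. Pads are 22 mm wide; open, the fingers measure 114 mm over their backs; the gripper's body (76 mm by 85 mm) begins 54 mm behind the grasp point. The pads swing forward as they close: fully open they stand 13 mm farther back than shut.
Start: joints at [-1.392, 0.263, -0.048, 1.259, 0, 1.415], TCP at [172.002, -496.028, 210.578] pointing down, gripper open.
Joint ranges: [-2.65, 2.65], [-0.89, 1.7], [-1.18, 1.37], [-2.13, 2.11], [-1.35, 1.29], [-3.14, 3.14]. Speed limits (rad/s): [1.89, 1.89, 2.57, 2.79, 3.14, 3.14].

## Interface

Orientations are given as a 3x3 rotation matrix whose columns are the frame's x, y, z axes.
In Python, from plant import readout, imaging, env, nets gives the robot as it stands. The module is installed in compiled form; this text tells all that it offers.
- The arm moves only by the tool apply_moves, never from a script. Its argument "rows" is a list of rows, each an object with "linear": the shift along the tool's x, y, z normalised to -1 to 1, where 1 is 0.75 m, a list of three; "twist": the turn, a rotation vector about the tool's x, y, z normalised to -1 to 1, where 1 is 0.5 rad, a list of three; "fingers": the gripper's target within -1 to 1 (fully open at 1, half-way at 0, shut at -1). A call has exactly 10 rows; each row is the pose to reach, as a shift and turn from the pose commanded when the call began, along the tool's axes at that moment; what a row does not reach only later rows make up. A row lasts 1/10 s, in which the tool goes at most 50 mm and 8.59 degrees, less where a joint would pass 70% of its speed; a pose out of reach is approached as far as the arm can. A call with a number of a shift or a turn outside -1 to 1 is refused whole. A call with a gripper value outside its range is refused whole. The fingers move at their own pace and stop on an object; "squeeze" is the grip in N (left out, the last holds). Time passes only in rows, so rows that repeat a pose let the fingers close, or fill a call up. It gives the time, the measured TCP pose, the force, the opening and the grip force at its end, in the units of the state.
- readout.read_state(): the state, without advancing time (a new reading comes with each control period).
- imaging.read_camera(name): name is "scene" or "top"; returns the picture (384x512x3 uint8, red, green, blue); there is no depth.
- imaging.camera_model(name): a dict with "fx", "fy", "cx", "cy" (pixels), "eye" and "rotation" of the camera in the world. Camera axes: x right, y down, z forward; pixel columns grow to the right and rows downward; lengths in mm; the calibration is good to about 2 mm. A picture is of the moment at which its call begins. camera_model takes no time and is no camera call.
- env.hand_in(): hands the job in; it is judged then, once.
Trained networks look in the newest picture that a camera, given by its name, has taken for a name from the list of things; names that differ only in an ending like _2 or _b are one class to them, and where a whole thing is asked for, a point or a joint stands for the part that bears it (a point fixed in the world has none). Each returns a list of dicts, best first, with "p" (0 to 1); they miss things now and then, are a little off and sometimes report something else, mostly with a low value. They report only what shows in the picture. A call takes as long as a camera call. They do not tell look-alikes from the thing itself.
- nets.boxes_of(target, camera): "centre" ([x, y, z] in mm, in world coordinates, good to about 4 mm: the middle of the surface that is visible of it).
- nets.pinpoint(target, camera): "centre" ([x, y, z] in mm, in world coordinates, good to about 4 mm: a listed point, or the origin of a listed thing).
The state is a dict: "clock": time; "joints": joint angles; "joint_vel": joint speeds; "joint_efforts": joint torques, N m; "tcp_pos": TCP position; "tcp_rot": TCP orientation; "force": force on the tool from outside, world axes, zero at the start; "moment": the same for the moment, N m; "gripper_width": finger opening in mm; "finger_force": force on a finger pad.
Only numpy, scipy, OpenCV 4.12 (cv2) and the standard library are available. Lean on these libraries where they do the work, as an engineer would, in place of code of your own. Each camera call takes 0.05 s, during which the arm holds its last target. There are 200 camera calls.

## Task

Put the three hollow steel cutting dies (the larger ring, the oval and the oblong) away in the wooden tray, each standing flat, centred on and lined up with its own outline on the card in its bay; set them down without dropping them. Leave the look-alikes where they are on the bench: the two solid steel weights and the small ring die, which have no place in the tray.

Things in the scene. Friction and masses are not known exactly. Their poses are not given: they have to be found in the camera images.
- die_round: Steel cutting die for leather, an open-topped and open-bottomed band in the shape of a ring, 52 mm outside diameter, wall 5 mm, 38 mm high, about 200 g, standing upright on the bench; you can see through it from above. Origin: centre of its underside, z up. Turning about z does not matter.
- die_oval: Steel cutting die for leather, an open-topped and open-bottomed band in the shape of an ellipse 72 x 46 mm outside, wall 5 mm, 38 mm high, about 220 g, standing upright on the bench; you can see through it from above. Origin: centre of its underside, z up. x and y level: its x along the long axis, y along the short one (46 mm over the outside, the width to grip); it looks the same after a half turn.
- die_oblong: Steel cutting die for leather, an open-topped and open-bottomed band in the shape of a rectangle 66 x 42 mm outside, wall 5 mm, 38 mm high, about 240 g, standing upright on the bench; you can see through it from above. Origin: centre of its underside, z up. x and y level: its x along the long axis, y along the short one (42 mm over the outside, the width to grip); it looks the same after a half turn.
- weight_round: Look-alike, not to be moved: solid steel pressing weight, a disc 52 mm in diameter and 38 mm high, closed flat top, about 620 g. Origin: centre of its underside, z up.
- weight_oblong: Look-alike, not to be moved: solid steel pressing weight, a block 66 x 42 x 38 mm high, closed flat top, about 800 g. Origin: centre of its underside, x along the long side, z up.
- die_small: Look-alike, not to be moved: a smaller ring-shaped steel die, 34 mm outside diameter, wall 5 mm, 38 mm high, with no outline in the tray. Origin: centre of its underside, z up.
- tray: Low plywood tray fixed to the bench, 116 x 332 mm and 20 mm high over its walls (6 mm thick, floor 6 mm), with two dividers as high as the walls making three bays, each about 104 x 103 mm, in a row along its y, their centres at y = -108, 0 and +108 mm. Origin: centre of its underside, z up.
- card_round: Square card 98 x 98 x 3 mm lining the floor of one of the tray's three bays (which bay varies), fixed, marked with a dark brown outline band of a ring 52 mm in diameter, true to size. Origin: centre of its underside, under the centre of the outline; z up, x and y along the tray's. A die on it stands with its underside 3 mm above this origin (9 mm above the bench).
- card_oval: Square card 98 x 98 x 3 mm lining the floor of one of the tray's three bays (which bay varies), fixed, marked with a dark brown outline band of an ellipse 72 x 46 mm, true to size. Origin: centre of its underside, under the centre of the outline; z up, x along the outline's long axis, which is the tray's x. A die on it stands with its underside 3 mm above this origin (9 mm above the bench).
- card_oblong: Square card 98 x 98 x 3 mm lining the floor of one of the tray's three bays (which bay varies), fixed, marked with a dark brown outline band of a rectangle 66 x 42 mm, true to size. Origin: centre of its underside, under the centre of the outline; z up, x along the outline's long axis, which is the tray's x. A die on it stands with its underside 3 mm above this origin (9 mm above the bench).
Mind the look-alikes: they are no part of the job. Leave any purple look-alike of the die_oblong alone.

How it is judged (in metres and radians):
At the end, for the whole second after the job is handed in: Ring, oval and oblong dies each stand flat (tilt under 0.1 rad) on their own outline's card, centres within 12 mm, underside -2 to 8 mm over the card's, oval and oblong lined up within 0.26 rad either way round, at rest; the weights and small die within 20 mm of their starts (horizontal distance between die_round and card_round below 0.012 m and z of die_round in the frame of card_round between -0.002 and 0.008 m and angle between each of die_round, die_oval, die_oblong's own z axis and vertical below 0.1 rad and linear speed of each of die_round, die_oval, die_oblong below 0.02 m/s and angular speed of each of die_round, die_oval, die_oblong below 0.2 rad/s and horizontal distance between die_oval and card_oval below 0.012 m and z of die_oval in the frame of card_oval between -0.002 and 0.008 m and angle between the x axis of die_oval and the x axis of card_oval, either way round below 0.26 rad and horizontal distance between die_oblong and card_oblong below 0.012 m and z of die_oblong in the frame of card_oblong between -0.002 and 0.008 m and angle between the x axis of die_oblong and the x axis of card_oblong, either way round below 0.26 rad and distance of each of weight_round, weight_oblong, die_small from where it was at the start of the episode below 0.02 m); the robot touches nothing.
It fails at once if a look-alike (either weight or the small die) is moved more than 20 mm or tipped (distance of any of weight_round, weight_oblong, die_small from where it was at the start of the episode above 0.02 m or angle between any of weight_round, weight_oblong, die_small's own z axis and vertical above 0.3 rad).
It fails at once if a die is dropped: it falls free of the fingers at more than 0.7 m/s ((linear speed of die_round above 0.7 m/s and contact force between the fingers and die_round below 0.1 N) or (linear speed of die_oval above 0.7 m/s and contact force between the fingers and die_oval below 0.1 N) or (linear speed of die_oblong above 0.7 m/s and contact force between the fingers and die_oblong below 0.1 N)).
It also fails if it takes over 120 s, if anything falls off the work surface, if the arm or the gripper's body presses on something with over 40 N, if the wrist force passes 120 N, or if a joint passes its speed limit or range.

## Working session

There is one attempt and no reset: what is moved stays moved. The work goes in short steps, Python scripts to look and compute and a tool call to move; the robot and the scene stay as the last step left them, time stands still between calls to the robot, and variables do not carry over. Pictures are saved under pics/ and viewed, at most 14 in all, crops included, and the job is handed in when it is done.

Besides the shell and the picture viewer there is one more tool, called after ">>>" by a JSON object that holds its "fn" and its "kwargs", one argument or row to a line. apply_moves: Moves the arm, as the interface text tells. Scaled input: -1 to 1 covers 0.75 m each way for a shift and 0.5 rad each way for a turn. Its arguments: {"type":"object","properties":{"rows":{"type":"array","items":{"type":"object","properties":{"linear":{"type":"array","items":{"type":"number"}},"twist":{"type":"array","items":{"type":"number"}},"fingers":{"type":"number"}}}},"squeeze":{"type":"number"}},"required":["rows"]}

```bash
mkdir -p pics
python3 - <<'E'
from plant import readout, imaging, nets
import cv2, numpy as np
for n in("scene","top"):
    im=imaging.read_camera(n); cv2.imwrite(f"pics/{n}0.png",im[:,:,::-1]); m=imaging.camera_model(n); print(n,m)
s=readout.read_state(); print(s["tcp_pos"],np.round(s["tcp_rot"],3),s["gripper_width"])
for t in "die_round die_oval die_oblong weight_round weight_oblong die_small tray card_round card_oval card_oblong".split():
    print(t,[(round(d["p"],2),np.round(d["centre"]).tolist()) for d in nets.pinpoint(t,"top")])
E
```

```text
scene {'fx': 450.5717439378662, 'fy': 450.5717439378662, 'cx': 251.45288749140758, 'cy': 183.90112677350893, 'eye': array([1128.86942827,  458.05932963,  896.79985159]), 'rotation': array([[-0.64185285,  0.57155989, -0.51121835],
       [ 0.76666698,  0.49196251, -0.41254651],
       [ 0.01570523, -0.65672839, -0.75396364]])}
top {'fx': 445.15696359589055, 'fy': 445.15696359589055, 'cx': 259.5144869806069, 'cy': 191.8818985336454, 'eye': array([ 391.21155318,  -47.7357794 , 1131.96425436]), 'rotation': array([[ 0.01173496, -0.99055347,  0.13662396],
       [-0.99988414, -0.01029951,  0.01120876],
       [-0.00969571, -0.13673967, -0.99055957]])}
[ 171.94914534 -495.77812106  210.15522735] [[ 0.945  0.328 -0.   ]
 [ 0.328 -0.945  0.001]
 [ 0.    -0.001 -1.   ]] 85.45217371650304
die_round [(0.56, [434.0, 93.0, 3.0])]
die_oval [(0.7, [440.0, -285.0, 4.0])]
die_oblong [(0.94, [479.0, -424.0, -1.0]), (0.91, [689.0, -345.0, -1.0]), (0.82, [585.0, -352.0, -0.0])]
weight_round [(0.81, [598.0, 353.0, 3.0])]
weight_oblong [(0.68, [430.0, -101.0, 0.0])]
die_small [(0.68, [459.0, 310.0, -1.0])]
tray []
card_round [(0.48, [598.0, 356.0, 4.0])]
card_oval [(0.95, [636.0, -36.0, 3.0])]
card_oblong [(0.88, [651.0, 66.0, 10.0])]
```

View pics/top0.png

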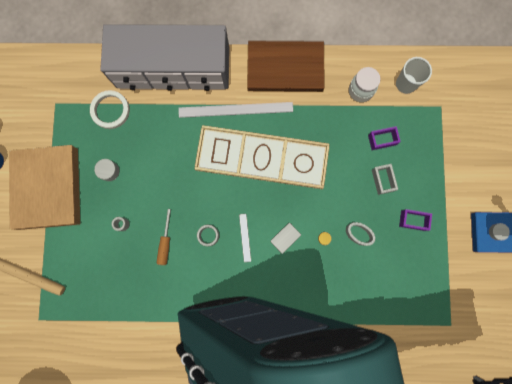

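View pics/scene0.png

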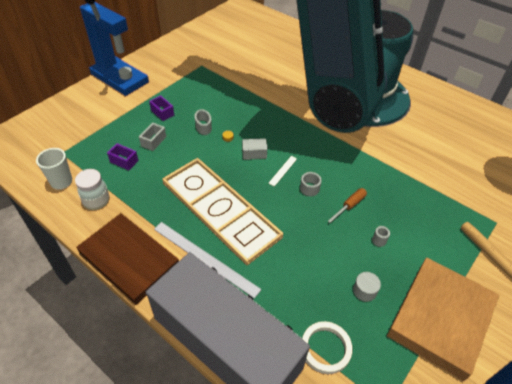

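Candidates in the top view:
- **Ring:** open ring at (207,235), solid disc at (106,170), small ring at (119,224), white hoop at (109,109). I choose (207,235).
- **Oval:** (361,234) is the only one.
- **Oblong:** steel open frame at (386,179), purple frames at (385,138) and (416,220), solid block at (286,238). I choose (386,179).

The cards from left to right are oblong (221,151), oval (262,157) and ring (304,163).

```bash
cat > h.py <<'E'
import numpy as np, cv2
from scipy.optimize import minimize
from plant import readout, imaging
M=imaging.camera_model("top")
def proj(P):
    c=(np.asarray(P)-M["eye"])@M["rotation"]
    return np.c_[M["fx"]*c[:,0]/c[:,2]+M["cx"],M["fy"]*c[:,1]/c[:,2]+M["cy"]]
def unproj(u,v,z):
    d=M["rotation"]@np.array([(u-M["cx"])/M["fx"],(v-M["cy"])/M["fy"],1]); e=M["eye"]
    return e+d*(z-e[2])/d[2]
t=np.linspace(0,2*np.pi,60,endpoint=False)
SH={"round":np.c_[26*np.cos(t),26*np.sin(t)],"oval":np.c_[36*np.cos(t),23*np.sin(t)],
    "oblong":np.array([[33,21],[-33,21],[-33,-21],[33,-21]],float)}
def fit(im,kind,u,v,zs=(0,38),r=24,mask=None):
    """pose of a silhouette near pixel u,v; soft render vs mask"""
    S=8; x0,y0=u-r,v-r
    c=im[y0:v+r,x0:u+r].astype(int)
    m=(mask if mask is not None else (c.max(2)-c.min(2)<30)&(c.max(2)>85)).astype(np.uint8)
    n,l,st,ce=cv2.connectedComponentsWithStats(m); 
    k=1+np.argmax(st[1:,4]); m=(l==k).astype(np.uint8)
    hull=cv2.convexHull(np.argwhere(m)[:,::-1].astype(np.int32))
    f=cv2.fillConvexPoly(np.zeros(m.shape,np.uint8),hull,1).astype(float)
    def ren(p):
        R=np.array([[np.cos(p[2]),-np.sin(p[2])],[np.sin(p[2]),np.cos(p[2])]])
        o=SH[kind]@R.T+p[:2]
        q=np.vstack([proj(np.c_[o,np.full(len(o),z)]) for z in zs])-[x0,y0]
        h=cv2.convexHull(((q+.5)*S).astype(np.float32)).astype(np.int32)
        return cv2.resize(cv2.fillConvexPoly(np.zeros((2*r*S,2*r*S),np.float32),h,1),(2*r,2*r),interpolation=cv2.INTER_AREA)
    w=unproj(u,v,np.mean(zs)); best=None
    for a in ([0] if kind=="round" else np.arange(0,np.pi,np.pi/6)):
        s=minimize(lambda p:((ren(p)-f)**2).sum(),[w[0],w[1],a],method="Nelder-Mead",
          options=dict(initial_simplex=[[w[0],w[1],a],[w[0]+8,w[1],a],[w[0],w[1]+8,a],[w[0],w[1],a+.3]],maxiter=150))
        if best is None or s.fun<best.fun: best=s
    return np.round(best.x,2),round(best.fun,1),int(m.sum())
E
python3 - <<'E'
from h import *
im=cv2.imread("pics/top0.png")[:,:,::-1]
for k,u,v in(("round",207,235),("oval",361,234),("oblong",386,179)): print(k,fit(im,k,u,v))
for k,u,v in(("oblong",221,151),("oval",262,157),("round",304,163)):
    c=im[v-18:v+18,u-18:u+18].astype(int); print(k,fit(im,k,u,v,(9,),18,c.max(2)<150))
# tray corners via light/orange mask
hsv=cv2.cvtColor(im,cv2.COLOR_RGB2HSV); w=im[115:195,185:340].astype(int)
m=((w[:,:,0]>w[:,:,1]+5)|(w.min(2)>150)).astype(np.uint8)
cs=max(cv2.findContours(m,0,2)[0],key=cv2.contourArea); b=cv2.boxPoints(cv2.minAreaRect(cs))+[185,115]
print(np.array([unproj(*p,20)[:2] for p in b]).round(1))
big=lambda a:cv2.resize(a,None,fx=5,fy=5,interpolation=2)
s=cv2.imread("pics/top0.png")
cv2.imwrite("pics/c1.png",np.hstack([big(s[v-26:v+26,u-26:u+26]) for u,v in((207,235),(361,234),(386,179))]))
E
```

```text
round (array([4.3496e+02, 9.2510e+01, 2.0000e-01]), np.float64(12.2), 206)
oval (array([ 442.66, -285.37,    4.06]), np.float64(13.1), 297)
oblong (array([ 5.8102e+02, -3.5152e+02,  1.9000e-01]), np.float64(25.9), 287)
oblong (array([653.81,  76.97,   2.72]), np.float64(173.7), 58)
oval (array([ 6.3776e+02, -3.9630e+01, -1.6000e-01]), np.float64(12.6), 86)
round (array([ 6.2237e+02, -1.4661e+02,  1.4000e-01]), np.float64(9.9), 70)
[[ 599.9  131.7]
 [ 717.4  118.6]
 [ 671.2 -212. ]
 [ 555.3 -194.6]]
```

View pics/c1.png

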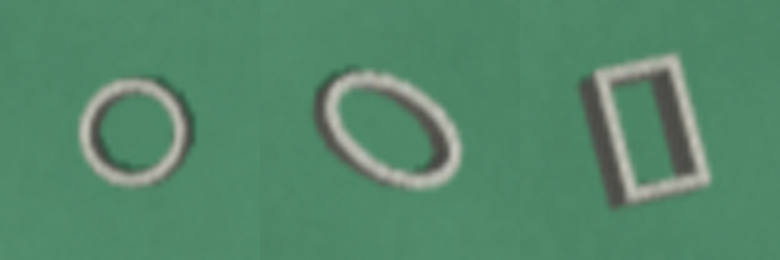

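Run:
```python
from h import *
im=cv2.imread("pics/top0.png")[:,:,::-1]
for k,u,v in(("round",207,235),("oval",361,234),("oblong",386,179)):
    c=im[v-24:v+24,u-24:u+24].astype(int)
    print(k,fit(im,k,u,v,(38,),24,(c.max(2)-c.min(2)<35)&(c.max(2)>125)))
v,u=151,221;c=im[v-16:v+16,u-16:u+16].astype(int)
print(fit(im,"oblong",u,v,(9,),16,c.max(2)<140))
s=readout.read_state();print(s["clock"])
```

```text
round (array([ 4.3447e+02,  9.2370e+01, -5.0000e-02]), np.float64(17.3), 162)
oval (array([ 441.92, -285.14,    0.97]), np.float64(33.1), 217)
oblong (array([ 580.49, -349.77,    3.34]), np.float64(49.0), 225)
(array([ 6.5349e+02,  8.6110e+01, -1.4000e-01]), np.float64(192.1), 40)
0.6
```

```bash
cat > g.py <<'E'
import sys
from plant import readout
import numpy as np
from scipy.spatial.transform import Rotation as Ro
s=readout.read_state(); R=np.array(s["tcp_rot"]); p=np.array(s["tcp_pos"])
phi=np.arctan2(R[1,0],R[0,0])
print("t",round(s["clock"],1),"p",p.round(1),"phi",round(phi,3),"w",round(s["gripper_width"],1),"f",round(s["finger_force"],1),"q",np.round(s["joints"],2),"F",np.round(s["force"],1))
if len(sys.argv)>4:
    x,y,z,a=map(float,sys.argv[1:5])
    T=np.array([[np.cos(a),np.sin(a),0],[np.sin(a),-np.cos(a),0],[0,0,-1]])
    print("lin",(R.T@(np.array([x,y,z])-p)/750).round(4),"tw",(Ro.from_matrix(R.T@T).as_rotvec()/.5).round(3))
E
python3 g.py 435 92 210 0.834
```

```text
t 0.6 p [ 172.  -496.   210.6] phi 0.334 w 85.4 f 0.0 q [-1.39  0.26 -0.05  1.26 -0.    1.42] F [-0.7 -0.1 -0.4]
lin [ 0.5882 -0.6259  0.0008] tw [-0.  0. -1.]
```

>>> {"fn": "apply_moves", "kwargs": {
  "rows": [
    {"linear": [0.588, -0.626, 0], "twist": [0, 0, -1], "fingers": 1},
    {"linear": [0.588, -0.626, 0], "twist": [0, 0, -1], "fingers": 1},
    {"linear": [0.588, -0.626, 0], "twist": [0, 0, -1], "fingers": 1},
    {"linear": [0.588, -0.626, 0], "twist": [0, 0, -1], "fingers": 1},
    {"linear": [0.588, -0.626, 0], "twist": [0, 0, -1], "fingers": 1},
    {"linear": [0.588, -0.626, 0], "twist": [0, 0, -1], "fingers": 1},
    {"linear": [0.588, -0.626, 0], "twist": [0, 0, -1], "fingers": 1},
    {"linear": [0.588, -0.626, 0], "twist": [0, 0, -1], "fingers": 1},
    {"linear": [0.588, -0.626, 0], "twist": [0, 0, -1], "fingers": 1},
    {"linear": [0.588, -0.626, 0], "twist": [0, 0, -1], "fingers": 1}
  ],
  "squeeze": 50
}}

```text
clock: 1.6
tcp_pos: [373.8, -44.4, 210.9]
tcp_rot: [[0.672, 0.74, 0.001], [0.74, -0.672, -0.0], [0.0, 0.001, -1.0]]
force: [-0.1, -0.8, 0.1]
gripper_width: 85.2
finger_force: 0.0
```

```bash
python3 g.py 435 92.4 80 1.3
```

```text
t 1.6 p [373.8 -44.4 210.9] phi 0.834 w 85.2 f 0.0 q [-0.34  0.01 -0.36  1.2  -0.    1.97] F [-0.1 -0.8  0.1]
lin [ 0.1898 -0.0624  0.1745] tw [ 0.002 -0.    -0.933]
```

>>> {"fn": "apply_moves", "kwargs": {
  "rows": [
    {"linear": [0.19, -0.062, 0.1745], "twist": [0, 0, -0.93], "fingers": 1},
    {"linear": [0.19, -0.062, 0.1745], "twist": [0, 0, -0.93], "fingers": 1},
    {"linear": [0.19, -0.062, 0.1745], "twist": [0, 0, -0.93], "fingers": 1},
    {"linear": [0.19, -0.062, 0.1745], "twist": [0, 0, -0.93], "fingers": 1},
    {"linear": [0.19, -0.062, 0.1745], "twist": [0, 0, -0.93], "fingers": 1},
    {"linear": [0.19, -0.062, 0.1745], "twist": [0, 0, -0.93], "fingers": 1},
    {"linear": [0.19, -0.062, 0.1745], "twist": [0, 0, -0.93], "fingers": 1},
    {"linear": [0.19, -0.062, 0.1745], "twist": [0, 0, -0.93], "fingers": 1},
    {"linear": [0.19, -0.062, 0.1745], "twist": [0, 0, -0.93], "fingers": 1},
    {"linear": [0.19, -0.062, 0.1745], "twist": [0, 0, -0.93], "fingers": 1}
  ]
}}

```text
clock: 2.6
tcp_pos: [435.0, 89.9, 80.2]
tcp_rot: [[0.27, 0.963, 0.001], [0.963, -0.27, -0.0], [0.0, 0.001, -1.0]]
force: [-0.8, 0.7, 0.3]
gripper_width: 85.1
finger_force: 0.0
```

```bash
python3 g.py 434.7 92.4 10 1.3
python3 - <<'E'
from h import *
from plant import imaging
im=np.hstack([cv2.resize(imaging.read_camera(n)[v-50:v+50,u-60:u+60],None,fx=3.3,fy=3.3,interpolation=2) for n,u,v in(("scene",310,180),("top",207,235))])
cv2.imwrite("pics/r1.png",im[:,:,::-1])
E
```

```text
t 2.6 p [435.   89.9  80.2] phi 1.298 w 85.1 f 0.0 q [ 0.02  0.21 -0.5   0.86 -0.    1.86] F [-0.8  0.7  0.3]
lin [ 0.0031 -0.0013  0.0936] tw [ 0.002 -0.    -0.005]
```

View pics/r1.png

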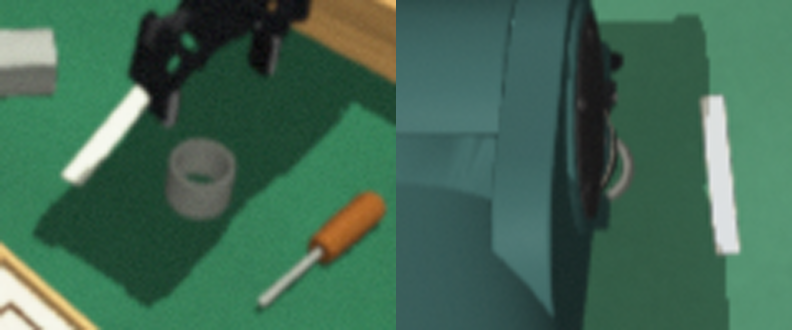

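Run:
```python
import h
from h import *
h.M=imaging.camera_model("scene")
y=np.array([.963,-.27,0])
P=np.array([[435,90,93]+y*42,[435,90,93]-y*42,[434.7,92.4,38],[434.7,92.4,0]])
print(((h.proj(P)-[250,130])*3.3).round())
```

```text
[[162. 134.]
 [249.  89.]
 [200. 162.]
 [195. 193.]]
```

>>> {"fn": "apply_moves", "kwargs": {
  "rows": [
    {"linear": [0.003, -0.001, 0.03], "twist": [0, 0, 0], "fingers": 1},
    {"linear": [0.003, -0.001, 0.06], "twist": [0, 0, 0], "fingers": 1},
    {"linear": [0.003, -0.001, 0.08], "twist": [0, 0, 0], "fingers": 1},
    {"linear": [0.003, -0.001, 0.0935], "twist": [0, 0, 0], "fingers": 1},
    {"linear": [0.003, -0.001, 0.0935], "twist": [0, 0, 0], "fingers": 1},
    {"linear": [0.003, -0.001, 0.0935], "twist": [0, 0, 0], "fingers": -1},
    {"linear": [0.003, -0.001, 0.0935], "twist": [0, 0, 0], "fingers": -1},
    {"linear": [0.003, -0.001, 0.0935], "twist": [0, 0, 0], "fingers": -1},
    {"linear": [0.003, -0.001, 0.0935], "twist": [0, 0, 0], "fingers": -1},
    {"linear": [0.003, -0.001, 0.0935], "twist": [0, 0, 0], "fingers": -1}
  ]
}}

```text
clock: 3.7
tcp_pos: [435.1, 92.8, 10.8]
tcp_rot: [[0.268, 0.963, 0.002], [0.963, -0.268, -0.0], [0.0, 0.002, -1.0]]
force: [-4.4, -1.0, 18.8]
gripper_width: 48.6
finger_force: 48.3
```

```bash
python3 g.py 434.7 92.4 100 1.78
```

```text
t 3.7 p [435.1  92.8  10.8] phi 1.299 w 48.6 f 48.3 q [ 0.03  0.29 -0.61  0.66 -0.    1.87] F [-4.4 -1.  18.8]
lin [-0.0006 -0.0002 -0.1189] tw [ 0.003 -0.    -0.962]
```

```bash
cat > look.py <<'E'
import sys,cv2,numpy as np
from plant import imaging
# look.py name u v
n,u,v=sys.argv[1],int(sys.argv[2]),int(sys.argv[3])
top=imaging.read_camera("scene")
out=cv2.resize(top[max(v-55,0):v+55,max(u-70,0):u+70],None,fx=5,fy=5,interpolation=2)
cv2.imwrite(f"pics/{n}.png",out[:,:,::-1])
E
python3 look.py r2 310 180
```

```text
(no output)
```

View pics/r2.png

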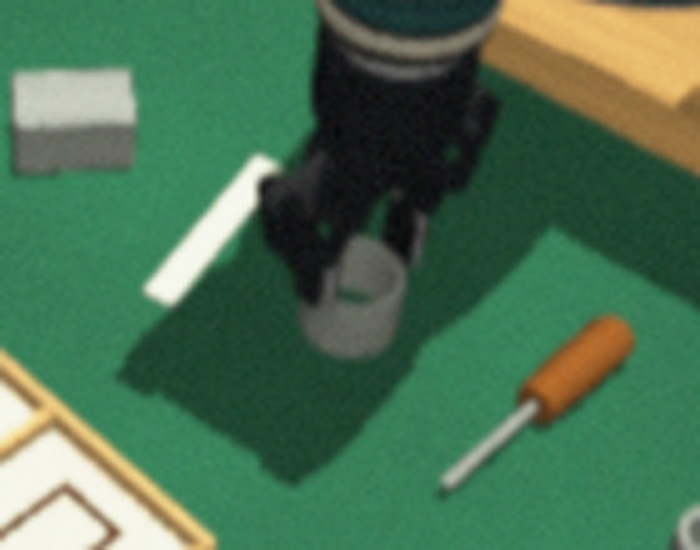

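The fingers straddle the ring centrally at crop (318,290) and (402,240), so I'll lift.

>>> {"fn": "apply_moves", "kwargs": {
  "rows": [
    {"linear": [0, 0, -0.01], "twist": [0, 0, 0], "fingers": -1},
    {"linear": [0, 0, -0.03], "twist": [0, 0, 0], "fingers": -1},
    {"linear": [0, 0, -0.06], "twist": [0, 0, -0.2], "fingers": -1},
    {"linear": [0, 0, -0.09], "twist": [0, 0, -0.4], "fingers": -1},
    {"linear": [0, 0, -0.119], "twist": [0, 0, -0.6], "fingers": -1},
    {"linear": [0, 0, -0.119], "twist": [0, 0, -0.8], "fingers": -1},
    {"linear": [0, 0, -0.119], "twist": [0, 0, -0.96], "fingers": -1},
    {"linear": [0, 0, -0.119], "twist": [0, 0, -0.96], "fingers": -1},
    {"linear": [0, 0, -0.119], "twist": [0, 0, -0.96], "fingers": -1},
    {"linear": [0, 0, -0.119], "twist": [0, 0, -0.96], "fingers": -1}
  ]
}}

```text
clock: 4.75
tcp_pos: [434.5, 92.8, 98.9]
tcp_rot: [[-0.205, 0.979, -0.0], [0.979, 0.205, -0.0], [0.0, -0.0, -1.0]]
force: [1.0, 0.0, -3.5]
gripper_width: 47.9
finger_force: 52.0
```

```bash
python3 g.py 621.7 -146.2 100 2.26;  python3 look.py r3 310 165
```

```text
t 4.8 p [434.5  92.8  98.9] phi 1.777 w 47.9 f 52.0 q [ 0.03  0.2  -0.46  0.91 -0.    1.39] F [ 1.   0.  -3.5]
lin [-0.363   0.1791 -0.0015] tw [-0.    -0.    -0.966]
```

View pics/r3.png

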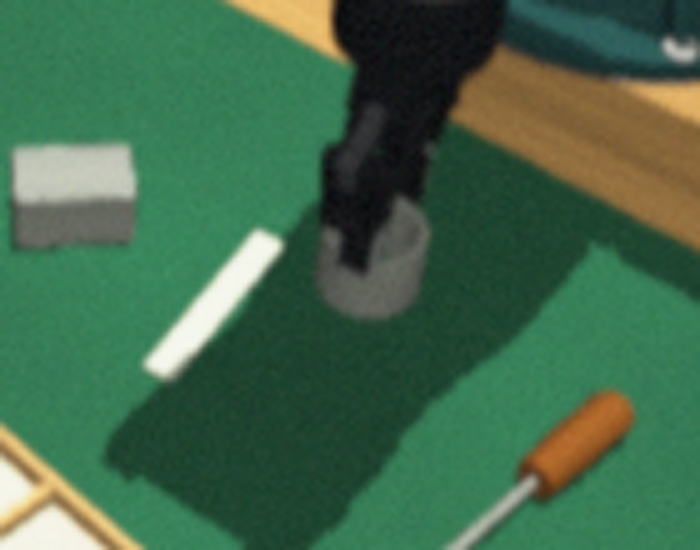

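>>> {"fn": "apply_moves", "kwargs": {
  "rows": [
    {"linear": [-0.03, 0.015, 0], "twist": [0, 0, -0.1], "fingers": -1},
    {"linear": [-0.08, 0.039, 0], "twist": [0, 0, -0.25], "fingers": -1},
    {"linear": [-0.135, 0.067, 0], "twist": [0, 0, -0.4], "fingers": -1},
    {"linear": [-0.19, 0.094, 0], "twist": [0, 0, -0.55], "fingers": -1},
    {"linear": [-0.245, 0.121, 0], "twist": [0, 0, -0.7], "fingers": -1},
    {"linear": [-0.3, 0.148, 0], "twist": [0, 0, -0.85], "fingers": -1},
    {"linear": [-0.34, 0.168, 0], "twist": [0, 0, -0.96], "fingers": -1},
    {"linear": [-0.363, 0.179, 0], "twist": [0, 0, -0.96], "fingers": -1},
    {"linear": [-0.363, 0.179, 0], "twist": [0, 0, -0.96], "fingers": -1},
    {"linear": [-0.363, 0.179, 0], "twist": [0, 0, -0.96], "fingers": -1}
  ]
}}

```text
clock: 5.8
tcp_pos: [621.8, -145.7, 98.3]
tcp_rot: [[-0.634, 0.773, -0.001], [0.773, 0.634, 0.001], [0.001, -0.0, -1.0]]
force: [-0.6, -0.3, -2.2]
gripper_width: 48.2
finger_force: 52.1
```

```bash
python3 g.py 621.7 -146.2 20.3 2.6
```

```text
t 5.8 p [ 621.8 -145.7   98.3] phi 2.258 w 48.2 f 52.1 q [-0.36  0.51  0.03  1.1   0.    0.53] F [-0.6 -0.3 -2.2]
lin [-0.0005 -0.0005  0.1041] tw [-0.001 -0.002 -0.685]
```

>>> {"fn": "apply_moves", "kwargs": {
  "rows": [
    {"linear": [0, 0, 0.02], "twist": [0, 0, -0.2], "fingers": -1},
    {"linear": [0, 0, 0.045], "twist": [0, 0, -0.4], "fingers": -1},
    {"linear": [0, 0, 0.065], "twist": [0, 0, -0.68], "fingers": -1},
    {"linear": [0, 0, 0.08], "twist": [0, 0, -0.68], "fingers": -1},
    {"linear": [0, 0, 0.09], "twist": [0, 0, -0.68], "fingers": -1},
    {"linear": [0, 0, 0.096], "twist": [0, 0, -0.68], "fingers": -1},
    {"linear": [0, 0, 0.1], "twist": [0, 0, -0.68], "fingers": -1},
    {"linear": [0, 0, 0.104], "twist": [0, 0, -0.68], "fingers": -1},
    {"linear": [0, 0, 0.104], "twist": [0, 0, -0.68], "fingers": -1},
    {"linear": [0, 0, 0.104], "twist": [0, 0, -0.68], "fingers": -1}
  ]
}}

```text
clock: 6.8
tcp_pos: [622.3, -145.9, 21.1]
tcp_rot: [[-0.856, 0.517, 0.0], [0.517, 0.856, -0.0], [-0.0, 0.0, -1.0]]
force: [0.2, 0.8, -2.8]
gripper_width: 48.0
finger_force: 52.1
```

```bash
python3 g.py 621.7 -146.2 110 2.6; python3 look.py r4 210 170
```

```text
t 6.8 p [ 622.3 -145.9   21.1] phi 2.598 w 48.0 f 52.1 q [-0.36  0.56 -0.09  0.92 -0.    0.19] F [ 0.2  0.8 -2.8]
lin [ 0.0005 -0.0007 -0.1185] tw [ 0.     0.001 -0.003]
```

View pics/r4.png

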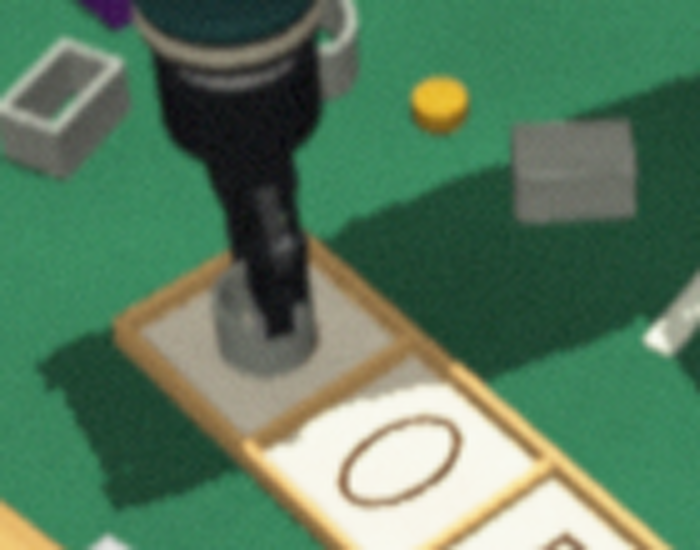

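>>> {"fn": "apply_moves", "kwargs": {
  "rows": [
    {"linear": [0, 0, 0.0015], "twist": [0, 0, 0], "fingers": -1},
    {"linear": [0, 0, 0.002], "twist": [0, 0, 0], "fingers": -1},
    {"linear": [0, 0, 0.002], "twist": [0, 0, 0], "fingers": -1},
    {"linear": [0, 0, 0.002], "twist": [0, 0, 0], "fingers": 0.2},
    {"linear": [0, 0, 0.002], "twist": [0, 0, 0], "fingers": 0.3},
    {"linear": [0, 0, 0.002], "twist": [0, 0, 0], "fingers": 0.45},
    {"linear": [0, 0, 0.002], "twist": [0, 0, 0], "fingers": 0.45},
    {"linear": [0, 0, 0.002], "twist": [0, 0, 0], "fingers": 0.45},
    {"linear": [0, 0, 0.002], "twist": [0, 0, 0], "fingers": 0.45},
    {"linear": [0, 0, 0.002], "twist": [0, 0, 0], "fingers": 0.45}
  ]
}}

```text
clock: 7.85
tcp_pos: [622.2, -145.9, 19.3]
tcp_rot: [[-0.856, 0.517, -0.0], [0.517, 0.856, -0.0], [0.0, -0.0, -1.0]]
force: [0.4, 0.2, 0.0]
gripper_width: 61.7
finger_force: 0.0
```

```bash
python3 g.py 621.7 -146.2 120 3.08
```

```text
t 7.8 p [ 622.2 -145.9   19.3] phi 2.599 w 61.7 f 0.0 q [-0.36  0.56 -0.1   0.91 -0.    0.19] F [0.4 0.2 0. ]
lin [ 0.0004 -0.0007 -0.1342] tw [-0.    -0.    -0.962]
```

>>> {"fn": "apply_moves", "kwargs": {
  "rows": [
    {"linear": [0, 0, -0.05], "twist": [0, 0, 0], "fingers": 0.45},
    {"linear": [0, 0, -0.1], "twist": [0, 0, 0], "fingers": 0.45},
    {"linear": [0, 0, -0.134], "twist": [0, 0, -0.2], "fingers": 1},
    {"linear": [-0.02, -0.055, -0.134], "twist": [0, 0, -0.4], "fingers": 1},
    {"linear": [-0.04, -0.115, -0.134], "twist": [0, 0, -0.6], "fingers": 1},
    {"linear": [-0.063, -0.175, -0.134], "twist": [0, 0, -0.8], "fingers": 1},
    {"linear": [-0.094, -0.262, -0.134], "twist": [0, 0, -0.96], "fingers": 1},
    {"linear": [-0.094, -0.262, -0.134], "twist": [0, 0, -0.96], "fingers": 1},
    {"linear": [-0.094, -0.262, -0.134], "twist": [0, 0, -0.96], "fingers": 1},
    {"linear": [-0.094, -0.262, -0.134], "twist": [0, 0, -0.96], "fingers": 1}
  ]
}}

```text
clock: 8.85
tcp_pos: [581.1, -350.0, 119.7]
tcp_rot: [[-0.998, 0.064, -0.0], [0.064, 0.998, 0.001], [0.0, 0.001, -1.0]]
force: [-0.1, -0.1, 0.6]
gripper_width: 85.6
finger_force: 0.0
```

```bash
python3 g.py 580.7 -350.5 70 3.332
python3 - <<'E'
from h import *
im=imaging.read_camera("top"); cv2.imwrite("pics/top1.png",im[:,:,::-1])
u,v=304,163; c=im[v-24:v+24,u-24:u+24].astype(int)
cv2.imwrite("pics/t1.png",cv2.resize(im[120:200,185:345],None,fx=5,fy=5,interpolation=2)[:,:,::-1])
E
```

```text
t 8.8 p [ 581.1 -350.   119.7] phi 3.078 w 85.6 f 0.0 q [-0.66  0.56  0.19  1.2   0.   -0.6 ] F [-0.1 -0.1  0.6]
lin [ 0.0004 -0.0007  0.0662] tw [ 0.001 -0.    -0.509]
```

View pics/t1.png

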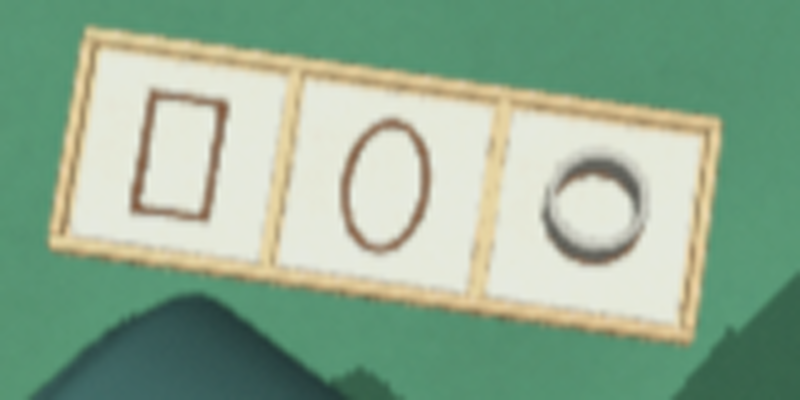

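The ring stands at crop (595,208), on its outline. Next is the oblong.

>>> {"fn": "apply_moves", "kwargs": {
  "rows": [
    {"linear": [0, 0, 0.03], "twist": [0, 0, -0.25], "fingers": 1},
    {"linear": [0, 0, 0.06], "twist": [0, 0, -0.51], "fingers": 1},
    {"linear": [0, -0.001, 0.09], "twist": [0, 0, -0.51], "fingers": 1},
    {"linear": [0, -0.001, 0.12], "twist": [0, 0, -0.51], "fingers": 1},
    {"linear": [0, -0.001, 0.146], "twist": [0, 0, -0.51], "fingers": 1},
    {"linear": [0, -0.001, 0.146], "twist": [0, 0, -0.51], "fingers": -1},
    {"linear": [0, -0.001, 0.146], "twist": [0, 0, -0.51], "fingers": -1},
    {"linear": [0, -0.001, 0.146], "twist": [0, 0, -0.51], "fingers": -1},
    {"linear": [0, -0.001, 0.146], "twist": [0, 0, -0.51], "fingers": -1},
    {"linear": [0, -0.001, 0.146], "twist": [0, 0, -0.51], "fingers": -1}
  ]
}}

```text
clock: 9.9
tcp_pos: [581.8, -351.2, 12.2]
tcp_rot: [[-0.981, -0.191, 0.002], [-0.191, 0.982, -0.001], [-0.002, -0.001, -1.0]]
force: [-0.2, 3.7, 8.8]
gripper_width: 40.0
finger_force: 49.5
```

```bash
python3 g.py 580.7 -350.5 100 3.332;python3 look.py b1 155 135
```

```text
t 9.9 p [ 581.8 -351.2   12.2] phi -2.949 w 40.0 f 49.5 q [-0.66  0.63  0.02  0.95  0.   -0.86] F [-0.2  3.7  8.8]
lin [ 0.0011  0.0011 -0.1171] tw [-0.002  0.004  0.004]
```

View pics/b1.png

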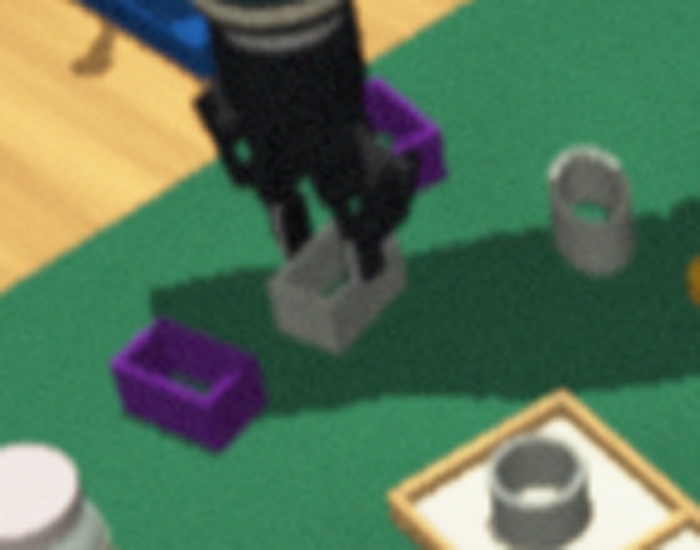

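>>> {"fn": "apply_moves", "kwargs": {
  "rows": [
    {"linear": [0, 0, -0.01], "twist": [0, 0, 0], "fingers": -1},
    {"linear": [0, 0, -0.03], "twist": [0, 0, 0], "fingers": -1},
    {"linear": [0, 0, -0.06], "twist": [0, 0, 0], "fingers": -1},
    {"linear": [0, 0, -0.09], "twist": [0, 0, 0], "fingers": -1},
    {"linear": [-0.01, 0.027, -0.12], "twist": [0, 0, 0.1], "fingers": -1},
    {"linear": [-0.029, 0.077, -0.12], "twist": [0, 0, 0.2], "fingers": -1},
    {"linear": [-0.05, 0.133, -0.12], "twist": [0, 0, 0.3], "fingers": -1},
    {"linear": [-0.071, 0.19, -0.12], "twist": [0, 0, 0.4], "fingers": -1},
    {"linear": [-0.089, 0.237, -0.12], "twist": [0, 0, 0.5], "fingers": -1},
    {"linear": [-0.1, 0.265, -0.12], "twist": [0, 0, 0.6], "fingers": -1}
  ]
}}

```text
clock: 10.95
tcp_pos: [616.9, -139.1, 101.4]
tcp_rot: [[-0.994, 0.108, 0.001], [0.108, 0.994, 0.0], [-0.001, 0.0, -1.0]]
force: [0.1, -0.4, -3.5]
gripper_width: 39.5
finger_force: 50.9
```

```bash
python3 g.py 652.3 67.6 100 3.0
```

```text
t 10.9 p [ 616.9 -139.1  101.4] phi 3.033 w 39.5 f 50.9 q [-0.35  0.49  0.02  1.09  0.   -0.24] F [ 0.1 -0.4 -3.5]
lin [-0.0172  0.279   0.002 ] tw [0.    0.001 0.067]
```

>>> {"fn": "apply_moves", "kwargs": {
  "rows": [
    {"linear": [-0.002, 0.03, 0.002], "twist": [0, 0, 0.067], "fingers": -1},
    {"linear": [-0.005, 0.08, 0.002], "twist": [0, 0, 0.067], "fingers": -1},
    {"linear": [-0.008, 0.135, 0.002], "twist": [0, 0, 0.067], "fingers": -1},
    {"linear": [-0.012, 0.19, 0.002], "twist": [0, 0, 0.067], "fingers": -1},
    {"linear": [-0.015, 0.24, 0.002], "twist": [0, 0, 0.067], "fingers": -1},
    {"linear": [-0.017, 0.279, 0.002], "twist": [0, 0, 0.067], "fingers": -1},
    {"linear": [-0.017, 0.279, 0.002], "twist": [0, 0, 0.067], "fingers": -1},
    {"linear": [-0.017, 0.279, 0.002], "twist": [0, 0, 0.067], "fingers": -1},
    {"linear": [-0.017, 0.279, 0.03], "twist": [0, 0, 0.067], "fingers": -1},
    {"linear": [-0.017, 0.279, 0.05], "twist": [0, 0, 0.067], "fingers": -1}
  ]
}}

```text
clock: 11.95
tcp_pos: [651.9, 63.7, 62.7]
tcp_rot: [[-0.99, 0.142, 0.0], [0.142, 0.99, -0.0], [-0.001, -0.0, -1.0]]
force: [-0.4, 0.2, -3.4]
gripper_width: 39.7
finger_force: 51.1
```

```bash
python3 g.py 652.3 67.6 22 3.0
```

```text
t 11.9 p [651.9  63.7  62.7] phi 2.999 w 39.7 f 51.1 q [-0.03  0.55  0.02  1.03 -0.    0.12] F [-0.4  0.2 -3.4]
lin [0.0002 0.0052 0.0542] tw [-0.     0.001 -0.002]
```

>>> {"fn": "apply_moves", "kwargs": {
  "rows": [
    {"linear": [0, 0.002, 0.01], "twist": [0, 0, 0], "fingers": -1},
    {"linear": [0, 0.002, 0.02], "twist": [0, 0, 0], "fingers": -1},
    {"linear": [0, 0.002, 0.03], "twist": [0, 0, 0], "fingers": -1},
    {"linear": [0, 0.002, 0.035], "twist": [0, 0, 0], "fingers": -1},
    {"linear": [0, 0.002, 0.04], "twist": [0, 0, 0], "fingers": -1},
    {"linear": [0, 0.002, 0.045], "twist": [0, 0, 0], "fingers": -1},
    {"linear": [0, 0.002, 0.05], "twist": [0, 0, 0], "fingers": -1},
    {"linear": [0, 0.002, 0.05], "twist": [0, 0, 0], "fingers": -1},
    {"linear": [0, 0.002, 0.05], "twist": [0, 0, 0], "fingers": -1},
    {"linear": [0, 0.002, 0.05], "twist": [0, 0, 0], "fingers": -1}
  ]
}}

```text
clock: 12.95
tcp_pos: [652.2, 66.3, 25.6]
tcp_rot: [[-0.99, 0.141, 0.0], [0.141, 0.99, -0.0], [-0.0, 0.0, -1.0]]
force: [-0.2, 0.1, -2.1]
gripper_width: 40.0
finger_force: 51.1
```

```bash
python3 g.py 652.3 67.6 22 3.0
```

```text
t 12.9 p [652.2  66.3  25.6] phi 3.0 w 40.0 f 51.1 q [-0.02  0.58 -0.04  0.95  0.    0.12] F [-0.2  0.1 -2.1]
lin [0.0001 0.0017 0.0047] tw [0.    0.001 0.001]
```

>>> {"fn": "apply_moves", "kwargs": {
  "rows": [
    {"linear": [0, 0.0017, 0.003], "twist": [0, 0, 0], "fingers": -1},
    {"linear": [0, 0.0017, 0.0055], "twist": [0, 0, 0], "fingers": -1},
    {"linear": [0, 0.0017, 0.0065], "twist": [0, 0, 0], "fingers": -1},
    {"linear": [0, 0.0017, 0.0065], "twist": [0, 0, 0], "fingers": -1},
    {"linear": [0, 0.0017, 0.0065], "twist": [0, 0, 0], "fingers": 0},
    {"linear": [0, 0.0017, 0.0065], "twist": [0, 0, 0], "fingers": 0.15},
    {"linear": [0, 0.0017, 0.0065], "twist": [0, 0, 0], "fingers": 0.35},
    {"linear": [0, 0.0017, 0.0065], "twist": [0, 0, 0], "fingers": 0.35},
    {"linear": [0, 0.0017, 0.0065], "twist": [0, 0, 0], "fingers": 0.35},
    {"linear": [0, 0.0017, 0.0065], "twist": [0, 0, 0], "fingers": 0.35}
  ]
}}

```text
clock: 13.95
tcp_pos: [652.3, 67.5, 20.4]
tcp_rot: [[-0.99, 0.141, -0.0], [0.141, 0.99, -0.0], [0.0, -0.0, -1.0]]
force: [-0.0, 0.1, 0.1]
gripper_width: 57.6
finger_force: 0.0
```

```bash
python3 g.py 441.9 -285.2 120 3.48
```

```text
t 13.9 p [652.3  67.5  20.4] phi 3.0 w 57.6 f 0.0 q [-0.02  0.59 -0.04  0.94 -0.    0.12] F [-0.   0.1  0.1]
lin [ 0.2114 -0.5051 -0.1328] tw [-0.    -0.    -0.959]
```

>>> {"fn": "apply_moves", "kwargs": {
  "rows": [
    {"linear": [0, 0, -0.04], "twist": [0, 0, 0], "fingers": 0.35},
    {"linear": [0, 0, -0.09], "twist": [0, 0, 0], "fingers": 0.35},
    {"linear": [0, 0, -0.133], "twist": [0, 0, -0.1], "fingers": 0.35},
    {"linear": [0.02, -0.05, -0.133], "twist": [0, 0, -0.3], "fingers": 1},
    {"linear": [0.042, -0.1, -0.133], "twist": [0, 0, -0.5], "fingers": 1},
    {"linear": [0.063, -0.15, -0.133], "twist": [0, 0, -0.7], "fingers": 1},
    {"linear": [0.084, -0.2, -0.133], "twist": [0, 0, -0.96], "fingers": 1},
    {"linear": [0.105, -0.25, -0.133], "twist": [0, 0, -0.96], "fingers": 1},
    {"linear": [0.126, -0.3, -0.133], "twist": [0, 0, -0.96], "fingers": 1},
    {"linear": [0.147, -0.35, -0.133], "twist": [0, 0, -0.96], "fingers": 1}
  ]
}}

```text
clock: 14.95
tcp_pos: [505.2, -178.0, 120.4]
tcp_rot: [[-0.943, -0.332, 0.0], [-0.332, 0.943, -0.0], [-0.0, -0.0, -1.0]]
force: [1.3, -0.8, -0.4]
gripper_width: 85.5
finger_force: 0.0
```

```bash
python3 g.py 441.9 -285.2 120 3.97
```

```text
t 14.9 p [ 505.2 -178.   120.4] phi -2.803 w 85.5 f 0.0 q [-0.49  0.32 -0.21  1.04  0.   -0.83] F [ 1.3 -0.8 -0.4]
lin [ 0.1271 -0.1067  0.0005] tw [-0.001  0.    -0.979]
```

>>> {"fn": "apply_moves", "kwargs": {
  "rows": [
    {"linear": [0.04, -0.034, 0], "twist": [0, 0, -0.25], "fingers": 1},
    {"linear": [0.08, -0.067, 0], "twist": [0, 0, -0.5], "fingers": 1},
    {"linear": [0.127, -0.106, 0], "twist": [0, 0, -0.75], "fingers": 1},
    {"linear": [0.127, -0.106, 0], "twist": [0, 0, -0.98], "fingers": 1},
    {"linear": [0.127, -0.106, 0], "twist": [0, 0, -0.98], "fingers": 1},
    {"linear": [0.127, -0.106, 0], "twist": [0, 0, -0.98], "fingers": 1},
    {"linear": [0.127, -0.106, 0], "twist": [0, 0, -0.98], "fingers": 1},
    {"linear": [0.127, -0.106, 0.02], "twist": [0, 0, -0.98], "fingers": 1},
    {"linear": [0.127, -0.106, 0.04], "twist": [0, 0, -0.98], "fingers": 1},
    {"linear": [0.127, -0.106, 0.04], "twist": [0, 0, -0.98], "fingers": 1}
  ]
}}

```text
clock: 15.95
tcp_pos: [442.4, -282.1, 88.8]
tcp_rot: [[-0.676, -0.737, -0.002], [-0.737, 0.676, 0.002], [0.0, 0.003, -1.0]]
force: [0.5, 0.9, -0.4]
gripper_width: 85.3
finger_force: 0.0
```

```bash
python3 g.py 441.9 -285.2 10 4.09
```

```text
t 15.9 p [ 442.4 -282.1   88.8] phi -2.313 w 85.3 f 0.0 q [-0.72  0.33 -0.29  0.95  0.   -1.55] F [ 0.5  0.9 -0.4]
lin [ 0.0035 -0.0026  0.1051] tw [ 0.005  0.    -0.24 ]
```

>>> {"fn": "apply_moves", "kwargs": {
  "rows": [
    {"linear": [0.001, -0.001, 0.02], "twist": [0, 0, -0.24], "fingers": 1},
    {"linear": [0.001, -0.001, 0.04], "twist": [0, 0, -0.24], "fingers": 1},
    {"linear": [0.001, -0.001, 0.06], "twist": [0, 0, -0.24], "fingers": 1},
    {"linear": [0.001, -0.001, 0.08], "twist": [0, 0, -0.24], "fingers": 1},
    {"linear": [0.001, -0.001, 0.105], "twist": [0, 0, -0.24], "fingers": 1},
    {"linear": [0.001, -0.001, 0.105], "twist": [0, 0, -0.24], "fingers": -1},
    {"linear": [0.001, -0.001, 0.105], "twist": [0, 0, -0.24], "fingers": -1},
    {"linear": [0.001, -0.001, 0.105], "twist": [0, 0, -0.24], "fingers": -1},
    {"linear": [0.001, -0.001, 0.105], "twist": [0, 0, -0.24], "fingers": -1},
    {"linear": [0.001, -0.001, 0.105], "twist": [0, 0, -0.24], "fingers": -1}
  ]
}}

```text
clock: 16.95
tcp_pos: [443.3, -284.8, 13.1]
tcp_rot: [[-0.583, -0.813, 0.002], [-0.813, 0.583, -0.001], [0.0, -0.002, -1.0]]
force: [-1.6, 2.5, 11.4]
gripper_width: 42.7
finger_force: 49.1
```

```bash
python3 g.py 637 -39.3 100 3.6; python3 look.py o1 205 125
```

```text
t 16.9 p [ 443.3 -284.8   13.1] phi -2.193 w 42.7 f 49.1 q [-0.73  0.41 -0.41  0.75  0.   -1.67] F [-1.6  2.5 11.4]
lin [-0.4164 -0.0193 -0.1159] tw [-0.004  0.001  0.981]
```

View pics/o1.png

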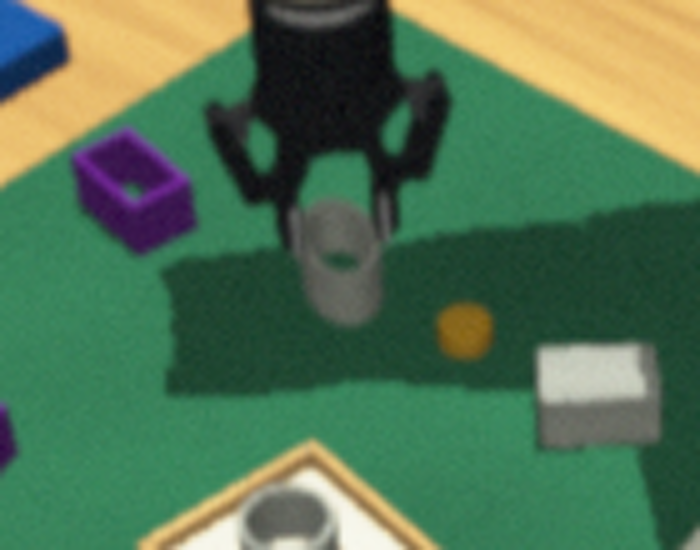

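The oval is gripped centrally at crop (340,235).

>>> {"fn": "apply_moves", "kwargs": {
  "rows": [
    {"linear": [0, 0, -0.01], "twist": [0, 0, 0], "fingers": -1},
    {"linear": [0, 0, -0.03], "twist": [0, 0, 0], "fingers": -1},
    {"linear": [0, 0, -0.06], "twist": [0, 0, 0], "fingers": -1},
    {"linear": [0, 0, -0.09], "twist": [0, 0, 0.1], "fingers": -1},
    {"linear": [-0.03, -0.001, -0.12], "twist": [0, 0, 0.25], "fingers": -1},
    {"linear": [-0.08, -0.004, -0.12], "twist": [0, 0, 0.4], "fingers": -1},
    {"linear": [-0.13, -0.006, -0.12], "twist": [0, 0, 0.55], "fingers": -1},
    {"linear": [-0.18, -0.008, -0.12], "twist": [0, 0, 0.7], "fingers": -1},
    {"linear": [-0.22, -0.01, -0.12], "twist": [0, 0, 0.85], "fingers": -1},
    {"linear": [-0.25, -0.012, -0.12], "twist": [0, 0, 0.98], "fingers": -1}
  ]
}}

```text
clock: 18.0
tcp_pos: [560.4, -135.7, 102.4]
tcp_rot: [[-0.898, -0.441, 0.001], [-0.441, 0.898, -0.0], [-0.001, -0.001, -1.0]]
force: [0.2, -0.3, -1.8]
gripper_width: 42.6
finger_force: 51.1
```

```bash
python3 g.py 637 -39.3 100 3.11
```

```text
t 18.0 p [ 560.4 -135.7  102.4] phi -2.685 w 42.6 f 51.1 q [-0.38  0.4  -0.14  1.03  0.   -0.84] F [ 0.2 -0.3 -1.8]
lin [-0.1483  0.0703  0.0033] tw [-0.001  0.002  0.977]
```

>>> {"fn": "apply_moves", "kwargs": {
  "rows": [
    {"linear": [-0.03, 0.014, 0.003], "twist": [0, 0, 0.15], "fingers": -1},
    {"linear": [-0.07, 0.033, 0.003], "twist": [0, 0, 0.35], "fingers": -1},
    {"linear": [-0.11, 0.052, 0.003], "twist": [0, 0, 0.55], "fingers": -1},
    {"linear": [-0.135, 0.064, 0.003], "twist": [0, 0, 0.75], "fingers": -1},
    {"linear": [-0.148, 0.07, 0.003], "twist": [0, 0, 0.9], "fingers": -1},
    {"linear": [-0.148, 0.07, 0.003], "twist": [0, 0, 0.98], "fingers": -1},
    {"linear": [-0.148, 0.07, 0.003], "twist": [0, 0, 0.98], "fingers": -1},
    {"linear": [-0.148, 0.07, 0.003], "twist": [0, 0, 0.98], "fingers": -1},
    {"linear": [-0.148, 0.07, 0.003], "twist": [0, 0, 0.98], "fingers": -1},
    {"linear": [-0.148, 0.07, 0.003], "twist": [0, 0, 0.98], "fingers": -1}
  ]
}}

```text
clock: 19.0
tcp_pos: [635.6, -41.4, 99.4]
tcp_rot: [[-1.0, 0.031, 0.0], [0.031, 1.0, 0.0], [-0.0, 0.0, -1.0]]
force: [0.1, 0.3, -2.1]
gripper_width: 42.8
finger_force: 51.2
```

```bash
python3 g.py 637 -39.3 27 3.0
```

```text
t 19.0 p [635.6 -41.4  99.4] phi 3.111 w 42.8 f 51.2 q [-0.19  0.5   0.03  1.09  0.   -0.16] F [ 0.1  0.3 -2.1]
lin [-0.0018  0.0028  0.0966] tw [0.    0.    0.221]
```

>>> {"fn": "apply_moves", "kwargs": {
  "rows": [
    {"linear": [-0.002, 0.002, 0.01], "twist": [0, 0, 0.22], "fingers": -1},
    {"linear": [-0.002, 0.002, 0.03], "twist": [0, 0, 0.22], "fingers": -1},
    {"linear": [-0.002, 0.002, 0.05], "twist": [0, 0, 0.22], "fingers": -1},
    {"linear": [-0.002, 0.002, 0.07], "twist": [0, 0, 0.22], "fingers": -1},
    {"linear": [-0.002, 0.002, 0.08], "twist": [0, 0, 0.22], "fingers": -1},
    {"linear": [-0.002, 0.002, 0.09], "twist": [0, 0, 0.22], "fingers": -1},
    {"linear": [-0.002, 0.002, 0.097], "twist": [0, 0, 0.22], "fingers": -1},
    {"linear": [-0.002, 0.002, 0.097], "twist": [0, 0, 0.22], "fingers": -1},
    {"linear": [-0.002, 0.002, 0.097], "twist": [0, 0, 0.22], "fingers": -1},
    {"linear": [-0.002, 0.002, 0.097], "twist": [0, 0, 0.22], "fingers": -1}
  ]
}}

```text
clock: 20.0
tcp_pos: [637.4, -39.8, 26.9]
tcp_rot: [[-0.99, 0.141, 0.001], [0.141, 0.99, -0.0], [-0.001, -0.0, -1.0]]
force: [0.5, 0.4, -2.0]
gripper_width: 42.5
finger_force: 51.2
```

```bash
python3 g.py 637 -39.3 21.3 3.0
```

```text
t 20.0 p [637.4 -39.8  26.9] phi 3.0 w 42.5 f 51.2 q [-0.19  0.56 -0.09  0.93 -0.   -0.05] F [ 0.5  0.4 -2. ]
lin [0.0007 0.0005 0.0075] tw [-0.     0.001  0.001]
```

>>> {"fn": "apply_moves", "kwargs": {
  "rows": [
    {"linear": [0, 0, 0.003], "twist": [0, 0, 0], "fingers": -1},
    {"linear": [0, 0, 0.006], "twist": [0, 0, 0], "fingers": -1},
    {"linear": [0, 0, 0.008], "twist": [0, 0, 0], "fingers": -1},
    {"linear": [0, 0, 0.008], "twist": [0, 0, 0], "fingers": -1},
    {"linear": [0, 0, 0.008], "twist": [0, 0, 0], "fingers": 0.05},
    {"linear": [0, 0, 0.008], "twist": [0, 0, 0], "fingers": 0.2},
    {"linear": [0, 0, 0.008], "twist": [0, 0, 0], "fingers": 0.4},
    {"linear": [0, 0, 0.008], "twist": [0, 0, 0], "fingers": 0.4},
    {"linear": [0, 0, 0.008], "twist": [0, 0, 0], "fingers": 0.4},
    {"linear": [0, 0, 0.008], "twist": [0, 0, 0], "fingers": 0.4}
  ]
}}

```text
clock: 21.0
tcp_pos: [637.1, -39.7, 20.3]
tcp_rot: [[-0.99, 0.141, -0.0], [0.141, 0.99, 0.0], [0.0, 0.0, -1.0]]
force: [-0.0, -0.4, 0.1]
gripper_width: 59.8
finger_force: 0.0
```

```bash
python3 g.py 480 -220 170 3.0
```

```text
t 21.0 p [637.1 -39.7  20.3] phi 3.0 w 59.8 f 0.0 q [-0.19  0.56 -0.1   0.91  0.   -0.05] F [-0.  -0.4  0.1]
lin [ 0.1736 -0.2675 -0.1995] tw [ 0. -0.  0.]
```

>>> {"fn": "apply_moves", "kwargs": {
  "rows": [
    {"linear": [0, 0, -0.04], "twist": [0, 0, 0], "fingers": 0.4},
    {"linear": [0, 0, -0.09], "twist": [0, 0, 0], "fingers": 0.4},
    {"linear": [0, 0, -0.15], "twist": [0, 0, 0], "fingers": 0.4},
    {"linear": [0, 0, -0.2], "twist": [0, 0, 0], "fingers": 0.4},
    {"linear": [0.04, -0.05, -0.2], "twist": [0, 0, 0], "fingers": 0.4},
    {"linear": [0.08, -0.1, -0.2], "twist": [0, 0, 0], "fingers": 0.4},
    {"linear": [0.11, -0.15, -0.2], "twist": [0, 0, 0], "fingers": 0.4},
    {"linear": [0.14, -0.2, -0.2], "twist": [0, 0, 0], "fingers": 0.4},
    {"linear": [0.17, -0.25, -0.2], "twist": [0, 0, 0], "fingers": 0.4},
    {"linear": [0.17, -0.27, -0.2], "twist": [0, 0, 0], "fingers": 0.4}
  ]
}}

```text
clock: 22.0
tcp_pos: [479.9, -224.3, 170.8]
tcp_rot: [[-0.99, 0.143, -0.0], [0.143, 0.99, -0.0], [0.0, -0.001, -1.0]]
force: [0.1, 0.4, -0.7]
gripper_width: 59.9
finger_force: 0.0
```

Run:
```python
from h import *
import h
im=imaging.read_camera("top"); sc=imaging.read_camera("scene")
R=lambda a,k:cv2.resize(a,None,fx=k,fy=k,interpolation=2)
cv2.imwrite("pics/f.png",np.vstack([R(im[120:200,185:345],4),R(sc[140:270,140:300],4)[:320]])[:,:,::-1])
# rim (z=47) fits per die, wall-inclusive silhouettes on white card
for k,u,v in(("oblong",221,151),("oval",262,157),("round",304,163)):
    r=17;c=im[v-r:v+r,u-r:u+r].astype(int)
    print(k,fit(im,k,u,v,(9,47),r,(c.max(2)<190)&(c.max(2)-c.min(2)<40)))
```

```text
oblong (array([ 6.4959e+02,  6.7080e+01, -1.4000e-01]), np.float64(12.0), 258)
oval (array([673.09, -37.43,   3.05]), np.float64(112.4), 79)
round (array([ 6.2126e+02, -1.4514e+02,  1.5000e-01]), np.float64(24.1), 201)
```

View pics/f.png

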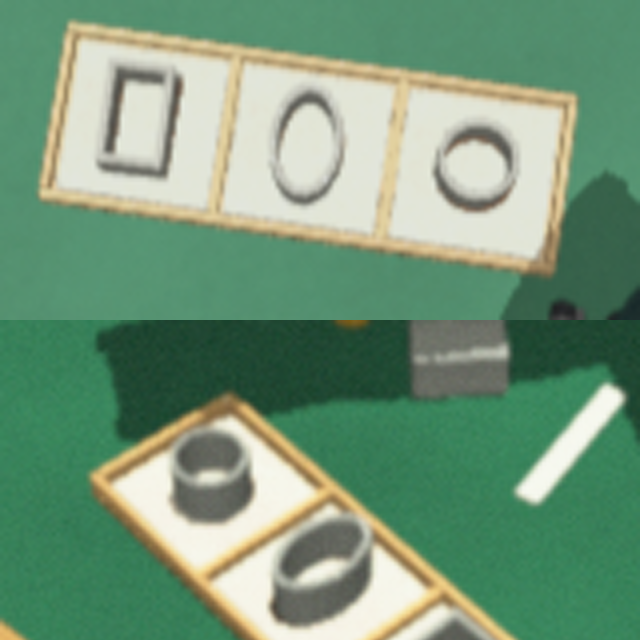

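All three dies stand flat on their own outlines: oblong at (138,120), oval at (308,147) and ring at (475,165) in the top crop. The oblong and ring fits agree to within 3 mm. The oval's fit failed, so I judged that one by eye. I'm handing in.

```bash
python3 -c "
from plant import env
print(env.hand_in())"
```

```text
the job is handed in; nothing more can be done
None
```

I handed the job in at about 22 s: the ring, oval and oblong dies stand flat on their own outlines in the tray, and I didn't touch the look-alikes; the hand-in returned no verdict, and I checked the oval's placement only by eye.

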